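# Hold the hand lens over the fossil in the brown tray

## Robot

A 7-joint arm with a two-finger parallel gripper is mounted at the origin on a cart in front of the work surface, level with it; the furniture and walls round the work are solid. World frame = base frame: x ahead of the robot, y to its left, z up, the work surface at z = 0. Lengths are in mm, angles in rad, forces in N, time in s.
With the tool pointing down it reaches from about 400 to 850 mm from the base axis. Payload 6.9 kg.
Tool frame: the origin (TCP) lies midway between the tips of the shut fingers; the grasp point (between the pads) lies 19 mm behind it; z points along the fingers, y is the line along which they close (so a half turn about z gives the same grasp; the last joint's range is limited). The gripper opens to 85 mm and grips with 20 to 120 N. Pads are 22 mm wide; open, the fingers measure 114 mm over their backs; the gripper's body (76 mm by 85 mm) begins 54 mm behind the grasp point. The pads swing forward as they close: fully open they stand 13 mm farther back than shut.
Start: joints at [0.105, 0.507, -0.238, 1.5, 0.126, 1.149, -0.155], TCP at [624.989, -0.025, 231.275] pointing down, gripper open.
Joint ranges: [-3.08, 3.08], [-0.24, 2.05], [-1.43, 1.35], [0, 2.5], [-1.52, 4.66], [0.17, 1.96], [-2.89, 2.89]. Speed limits (rad/s): [2.39, 2.39, 3.14, 3.14, 3.14, 3.14, 3.14].

## Interface

Orientations are given as a 3x3 rotation matrix whose columns are the frame's x, y, z axes.
In Python, from plant import readout, optics, ticket gives the robot as it stands.
- The arm moves only by the tool servo_tool, never from a script. Its argument "moves" is one flat list of numbers, 7 for each row, row after row: the shift along the tool's x, y, z scaled (see below), then the turn, a rotation vector about the tool's x, y, z scaled (see below), then the gripper command: -1 is shut, 1 is fully open, values between are in proportion. A call has 1 to 12 rows; each row is the pose to reach, as a shift and turn from the pose commanded when the call began, along the tool's axes at that moment, turning the shorter way round; what a row does not reach only later rows make up. The controller multiplies each number of a shift by 60 cm and each number of a turn by 180 degrees. A row lasts 1/12 s, in which the tool goes at most 41.7 mm and 7.16 degrees, less where a joint would pass 70% of its speed; a pose out of reach is approached as far as the arm can. A call with a number of a shift or a turn outside -1 to 1 is refused whole. A call with a gripper value outside its range is refused whole. The fingers move at their own pace and stop on an object; "force" is the grip in N (left out, the last holds). Time passes only in rows, so rows that repeat a pose let the fingers close. It gives the time, the measured TCP pose, the force, the opening and the grip force at its end, in the units of the state.
- readout.state(): the state, without advancing time (a new reading comes with each control period).
- optics.get_image(name): name is "scene" or "side" or "wrist"; returns the picture (384x512x3 uint8, red, green, blue); there is no depth.
- optics.camera_info(name): a dict with "fx", "fy", "cx", "cy" (pixels), "R" (3x3) and "t" (3): a world point X has camera coordinates R X + t. Camera axes: x right, y down, z forward; pixel columns grow to the right and rows downward; lengths in mm; the calibration is good to about 2 mm. A picture is of the moment at which its call begins: read the wrist's pose just before it. camera_info takes no time and is no camera call; for the wrist camera it gives the pose at the moment of the call.
- ticket.finish_job(): hands the job in; it is judged then, once.
The state is a dict: "time": time; "q": joint angles; "joint_vel": joint speeds; "effort": joint torques, N m; "ee_pos": TCP position; "ee_rot": TCP orientation; "ft_force": force on the tool from outside, world axes, zero at the start; "torque": the same for the moment, N m; "grip_width": finger opening in mm; "finger_force": force on a finger pad.
Only numpy, scipy, OpenCV 4.12 (cv2) and the standard library are available. Lean on these libraries where they do the work, as an engineer would, in place of code of your own. Each camera call takes 0.05 s, during which the arm holds its last target. There are 200 camera calls.

## Task

Pick up the hand lens by its handle, carry it over the little dropper bottle and the plaster cup (higher than both of them), and hold it over the fossil in the brown card tray so that a colleague can look through it. Hold the lens level, centred over the tray, its handle in line with the tray's long sides, about two or three centimetres clear above the rim and touching nothing but your gripper. Finish while still holding it there, at rest; leave the trays, the bottle and the cup where they stand.

Things in the scene. Friction and masses are not known exactly. Their poses are not given: they have to be found in the camera images.
- loupe_grip (a point): hand lens (a magnifying glass lying on the bench): a straight black plastic handle 84 mm long, 18 mm wide and 20 mm high, and at its end a steel ring 71 mm across and 9 mm thick with clear glass; in all 170 mm long, 0.08 kg give or take a third. This point is the middle of the handle, 10 mm above the bench while it lies. x points along the handle to the ring, z up, out of the glass. Its balance point lies about 23 mm from here towards the ring.
- lens_center (a point): the centre of the hand lens's glass, 90 mm along +x from the middle of the handle, at the same height; axes as the handle's (z square to the glass). The ring reaches 35 mm round it and 4.5 mm above and below it.
- brown_tray_top (a point): brown card specimen tray, 65 mm (its x) by 85 mm (its y, the long sides) and 23 mm high, open at the top, with a dark brown fossil inside which is below or hardly above the rim; loose, 0.06 kg. This point is the centre of its open top, at the height of the rim. z up.
- white_tray_top (a point): white card specimen tray of the same size and kind, with another fossil; not the one to look at, leave it alone. This point is the centre of its open top at rim height; x across (65 mm), y along the long sides (85 mm).
- dropper: amber dropper bottle with a black teat, 37 mm across, 109 mm high, standing between the lens and the trays; loose, leave it alone. Origin at the centre of its underside, z up.
- cup: light grey plaster cup, mouth up, 70 mm across the rim, 77 mm high, standing between the lens and the trays; loose and light, leave it alone. Origin at the centre of its underside, z up.

How it is judged (in metres and radians):
On the way:
1. the lens is lifted higher than the bottle and the cup (glass more than 0.115 m above the bench) (height (world z) of lens_center above 0.115 m and contact force between the fingers and loupe above 0.5 N), for 0.1 s.
At the end, for the whole second after the job is handed in: The lens is held at rest over the brown tray: glass centre within 13 mm sideways of its centre and 12 to 50 mm above its rim, level within 0.15 rad, handle within 0.16 rad of the long sides, touching none of these; trays, bottle and cup within 15 mm of their places, bottle and cup upright (horizontal distance between lens_center and brown_tray_top below 0.013 m and z of lens_center in the frame of brown_tray_top between 0.012 and 0.05 m and angle between lens_center's own z axis and vertical below 0.15 rad and angle between the x axis of lens_center and the y axis of brown_tray_top, either way round below 0.16 rad and contact force between the fingers and loupe above 0.5 N and contact force between loupe and brown_tray below 0.05 N and contact force between loupe and white_tray below 0.05 N and contact force between loupe and dropper below 0.05 N and contact force between loupe and cup below 0.05 N and linear speed of loupe below 0.02 m/s and angular speed of loupe below 0.1 rad/s and distance of each of brown_tray_top, white_tray_top, dropper, cup from where it was at the start of the episode below 0.015 m and angle between each of dropper, cup's own z axis and vertical below 0.2 rad); the arm keeps its last pose, push and grip.
It fails at once if the lens crosses the row of the bottle and the cup lower than their tops (world y of lens_center between 0.09 and 0.13 m and height (world z) of lens_center below 0.11 m).
It fails at once if the lens touches a tray, the bottle or the cup with more than a brush (1 N) (contact force between loupe and brown_tray above 1 N or contact force between loupe and white_tray above 1 N or contact force between loupe and dropper above 1 N or contact force between loupe and cup above 1 N).
It fails at once if a tray, the bottle or the cup is pushed more than 15 mm or toppled (distance of any of brown_tray_top, white_tray_top, dropper, cup from where it was at the start of the episode above 0.015 m or angle between any of dropper, cup's own z axis and vertical above 0.3 rad).
It also fails if it takes over 35 s, if anything falls off the work surface, if the arm or the gripper's body presses on something with over 40 N, if the wrist force passes 120 N, or if a joint passes its speed limit or range.

## Working session

There is one attempt and no reset: what is moved stays moved. The work goes in short steps, Python scripts to look and compute and a tool call to move; the robot and the scene stay as the last step left them, time stands still between calls to the robot, and variables do not carry over. Pictures are saved under pics/ and viewed, at most 10 in all, crops included, and the job is handed in when it is done.

Besides the shell and the picture viewer there is one more tool, called after ">>>" as a command line: name --argument value ..., lists and objects as JSON in quotes. servo_tool: Moves the arm, as the interface text tells. Its arguments: {"type":"object","properties":{"moves":{"type":"array","items":{"type":"number","minimum":-1,"maximum":1}},"force":{"type":"number"}},"required":["moves"]}

```bash
mkdir -p pics; python3 - <<'E'
from plant import readout, optics
import cv2,numpy as np
for n in ("scene","side"):
    cv2.imwrite(f"pics/{n}0.png",cv2.resize(optics.get_image(n)[:,:,::-1],(800,600),interpolation=cv2.INTER_CUBIC))
    c=optics.camera_info(n);print(n,c["fx"],c["cx"],c["cy"],(-np.array(c["R"]).T@c["t"]).round())
s=readout.state();print(s["time"],np.round(s["ee_pos"],1),np.round(s["ee_rot"],3).tolist())
E
```

```text
scene 427.95651017083696 252.21457228553052 193.58446163507134 [-105.  798.  489.]
side 355.33419666088696 255.0027025803256 192.83148235441644 [541. 903. 477.]
0.1 [ 6.245e+02 -1.000e-01  2.305e+02] [[-0.0, 1.0, -0.002], [1.0, 0.0, -0.0], [-0.0, -0.002, -1.0]]
```

View pics/scene0.png

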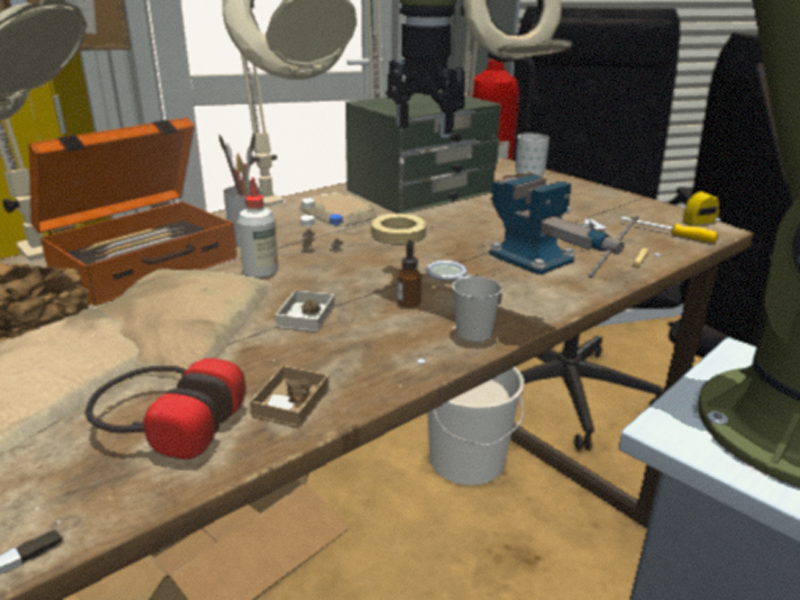

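View pics/side0.png

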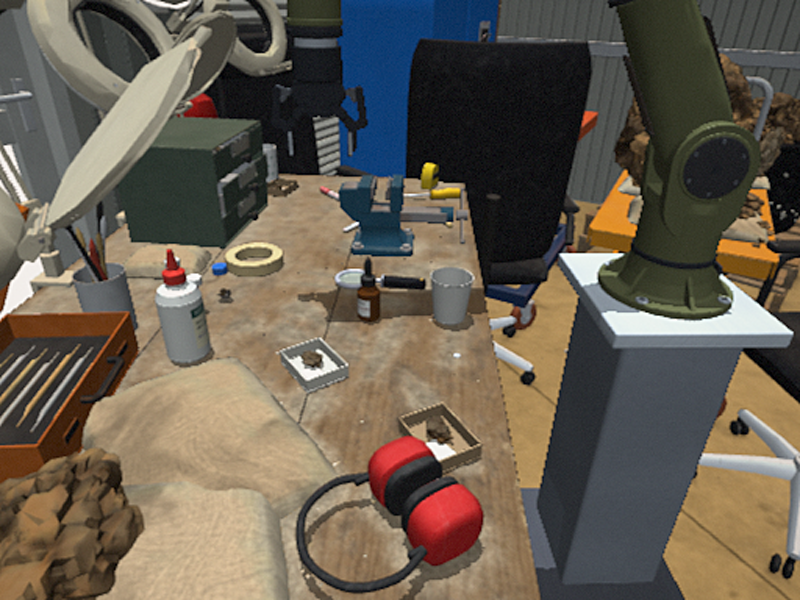

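Scene view: the brown tray is at about (290,395), the ring at (447,270), the bottle at (409,280) and the cup at (477,310). Side view: the ring is at (350,279) with the handle running right to (425,283), and the brown tray is at (440,437). Next I'll enlarge crops of these.

```bash
python3 - <<'E'
from plant import optics
import cv2,numpy as np
a=optics.get_image("scene")[:,:,::-1];b=optics.get_image("side")[:,:,::-1]
def crop(im,x,y,w,h,s): return cv2.resize(im[y:y+h,x:x+w],None,fx=s,fy=s,interpolation=cv2.INTER_CUBIC)
# 4 panels 400x300, 50? scale 5 -> 80x60
p=np.vstack([np.hstack([crop(a,150,220,80,60,5),crop(a,245,150,80,60,5)]),np.hstack([crop(b,240,250,80,60,5),crop(b,205,155,80,60,5)])])
cv2.imwrite("pics/crops.png",p)
E
```

```text
(no output)
```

View pics/crops.png

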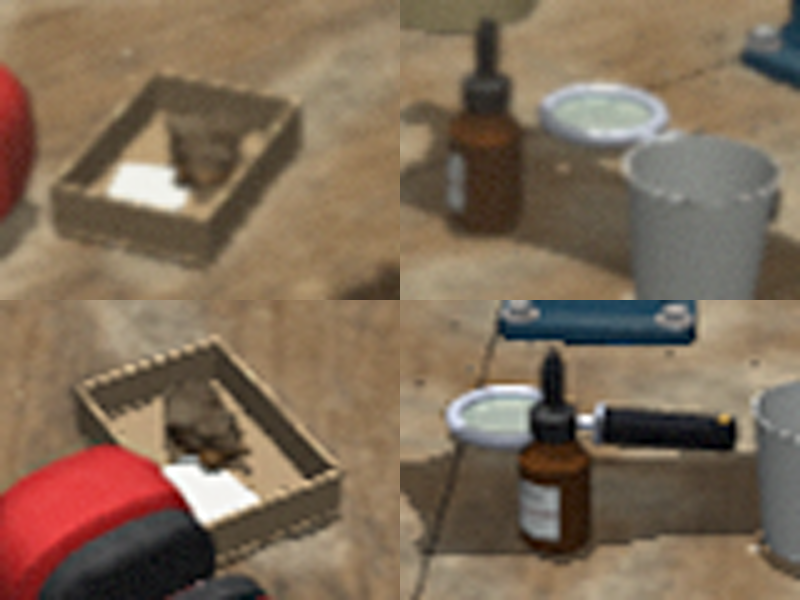

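Crop panels at 5x show these features:
- **Brown tray rim, scene:** corners at (155,75), (300,98), (206,223) and (53,188).
- **Brown tray rim, side:** corners at (76,86), (213,38) and (340,168).
- **Ring:** centre at (204,114) in the scene panel, with its left edge at (47,117) in the side panel.
- **Handle, side:** runs from (203,125) to (334,132).

```bash
cat > h.py <<'E'
from plant import readout, optics
import numpy as np
def ray(n,u,v,z):
    c=optics.camera_info(n);R=np.array(c["R"]);t=np.array(c["t"])
    d=R.T@np.array([(u-c["cx"])/c["fx"],(v-c["cy"])/c["fy"],1]);o=-R.T@t
    return (o+d*(z-o[2])/d[2]).round(1)
E
python3 - <<'E'
from h import *
f=lambda n,ox,oy,L,z:np.array([ray(n,ox+(x-2)/5,oy+(y-2)/5,z) for x,y in L])
T=f("scene",150,220,[(155,75),(300,98),(206,223),(53,188)],23)
S=f("side",240,250,[(76,86),(213,38),(340,168)],23)
print("scene tray",T.tolist(),T.mean(0));print("side tray",S.tolist(),(S[0]+S[2])/2)
for P in(T,S):
    e=np.diff(P,axis=0);print(np.linalg.norm(e,axis=1).round(1),np.degrees(np.arctan2(e[:,1],e[:,0])).round(1))
print("ring scene",f("scene",245,150,[(204,114),(140,114),(268,114)],10).tolist())
print("ring side left",f("side",205,155,[(47,117)],10).tolist(),"handle",f("side",205,155,[(203,125),(334,132)],10).tolist())
print("handle top end,start", f("side",205,155,[(203,107),(334,115)],20).tolist())
print("bottle",f("scene",245,150,[(86,222)],0).tolist(),f("side",205,155,[(155,243)],0).tolist(),"teat",f("scene",245,150,[(87,20)],109).tolist(),f("side",205,155,[(155,50)],109).tolist())
print("cup rim",f("scene",245,150,[(300,160)],77).tolist(),ray("side",452/1.5625,277/1.5625,77))
print("white",ray("side",313/1.5625,361/1.5625,23),ray("scene",306/1.5625,308/1.5625,23))
E
```

```text
scene tray [[504.4, 380.8, 23.0], [451.3, 349.8, 23.0], [412.0, 426.8, 23.0], [468.1, 454.0, 23.0]] [458.95 402.85  23.  ]
side tray [[511.6, 383.6, 23.0], [456.4, 356.3, 23.0], [418.2, 429.3, 23.0]] [464.9  406.45  23.  ]
[61.5 86.4 62.3] [-149.7  117.    25.9]
[61.6 82.4] [-153.7  117.6]
ring scene [[577.5, -24.0, 10.0], [601.5, 1.4, 10.0], [553.5, -49.5, 10.0]]
ring side left [[613.2, -14.4, 10.0]] handle [[523.4, -4.0, 10.0], [448.8, 4.9, 10.0]]
handle top end,start [[523.4, -7.1, 20.0], [449.1, 3.2, 20.0]]
bottle [[546.0, 101.4, 0.0]] [[550.2, 110.4, 0.0]] teat [[546.4, 104.0, 109.0]] [[549.4, 107.9, 109.0]]
cup rim [[419.4, 97.6, 77.0]] [415.6 113.8  77. ]
white [625.6 265.5  23. ] [610.9 257.7  23. ]
```

>>> servo_tool --moves '[0, -0.217, 0.03, 0, 0, 0.54, 1, 0, -0.217, 0.03, 0, 0, 0.54, 1, 0, -0.217, 0.03, 0, 0, 0.54, 1, 0, -0.217, 0.03, 0, 0, 0.54, 1, 0, -0.217, 0.03, 0, 0, 0.54, 1, 0, -0.217, 0.03, 0, 0, 0.54, 1, 0, -0.217, 0.03, 0, 0, 0.54, 1, 0, -0.217, 0.03, 0, 0, 0.54, 1, 0, -0.217, 0.03, 0, 0, 0.54, 1, 0, -0.217, 0.03, 0, 0, 0.54, 1, 0, -0.217, 0.03, 0, 0, 0.54, 1, 0, -0.217, 0.03, 0, 0, 0.54, 1]'

```text
time: 1.2
ee_pos: [494.7, 0.1, 213.2]
ee_rot: [[0.998, 0.065, -0.0], [0.065, -0.998, 0.0], [-0.0, -0.0, -1.0]]
ft_force: [0.1, -0.4, -0.6]
grip_width: 85.3
finger_force: 0.0
```

>>> servo_tool --moves '[0, 0, 0, 0, 0, 0.06, 1, 0, 0, 0, 0, 0, 0.06, 1, 0, 0, 0, 0, 0, 0.06, 1]'

```text
time: 1.45
ee_pos: [494.7, 0.1, 213.2]
ee_rot: [[0.993, -0.12, -0.0], [-0.12, -0.993, -0.0], [-0.0, 0.0, -1.0]]
ft_force: [0.3, 0.4, 0.2]
grip_width: 85.7
finger_force: 0.0
```

```bash
python3 - <<'E'
from h import *
import cv2
s=readout.state();print(s["time"],np.round(s["ee_pos"],1),np.round(s["ee_rot"],3).tolist(),np.round(s["q"],2))
c=optics.camera_info("wrist");print({k:np.round(v,4).tolist() for k,v in c.items()})
im=optics.get_image("wrist")[:,:,::-1]
cv2.imwrite("pics/w1.png",cv2.resize(im,(800,600),interpolation=cv2.INTER_CUBIC))
E
```

```text
1.45 [4.947e+02 1.000e-01 2.132e+02] [[0.993, -0.12, -0.0], [-0.12, -0.993, -0.0], [-0.0, 0.0, -1.0]] [-0.16  0.32  0.14  1.87 -0.06  0.96 -1.68]
{'fx': 333.2607, 'fy': 333.2607, 'cx': 254.9335, 'cy': 186.9732, 'R': [[-0.1208, -0.9927, 0.0013], [-0.9387, 0.1147, 0.325], [-0.3228, 0.038, -0.9457]], 't': [57.4882, 427.7519, 523.6664]}
```

View pics/w1.png

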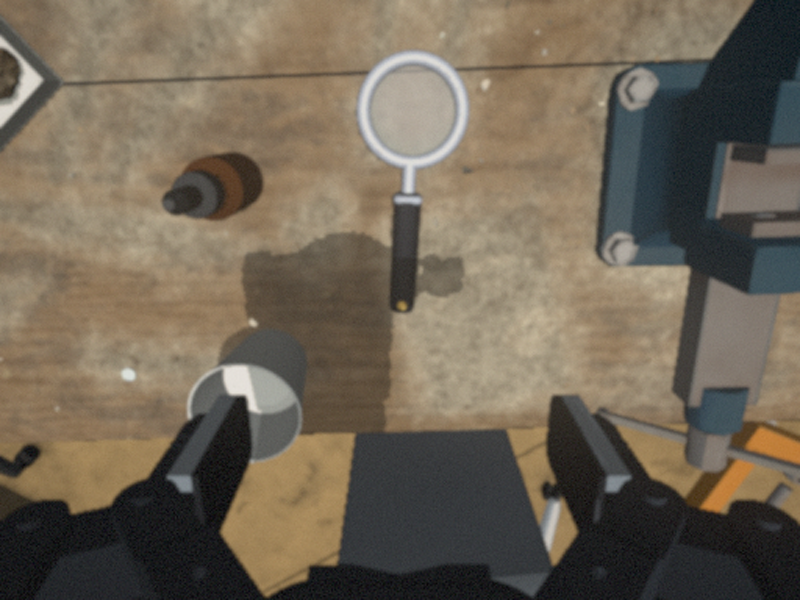

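Wrist view: ring centre is at (413,109), the handle top runs from (407,197) to (402,306), the bottle is at the left and the cup lower left.

```bash
python3 - <<'E'
from h import *
g=lambda x,y,z:ray("wrist",x/1.5625,y/1.5625,z)
r=g(413,109,10);a=g(407,200,20);b=g(401.5,305,20)
print("ring",r,"start",a,"end",b,np.linalg.norm(a-b),np.linalg.norm(g(357,109,10)-g(469,109,10)))
d=r-b; d[2]=0; th=np.degrees(np.arctan2(d[1],d[0])); u=d/np.linalg.norm(d)
h=r-90*u; print("angle",th,"mid by ring",h,"mid by ends",(a+b)/2)
print("cup rim",g(245,412,77),"bottle teat",g(176,201,109))
E
```

```text
ring [578.9 -21.4  10. ] start [524.4 -11.4  20. ] end [4.532e+02 4.000e-01 2.000e+01] 72.17118538585879 70.28001138303836
angle -9.838874100385445 mid by ring [490.2237031   -6.02097635  10.        ] mid by ends [488.8  -5.5  20. ]
cup rim [415.8 102.1  77. ] bottle teat [550.8  97.2 109. ]
```

>>> servo_tool --moves '[0.007, 0.0117, 0.06, 0, 0, 0.0167, 1, 0.007, 0.0117, 0.12, 0, 0, 0.0167, 1, 0.007, 0.0117, 0.18, 0, 0, 0.0167, 1, 0.007, 0.0117, 0.23, 0, 0, 0.0167, 1, 0.007, 0.0117, 0.27, 0, 0, 0.0167, 1, 0.007, 0.0117, 0.3, 0, 0, 0.0167, 1, 0.007, 0.0117, 0.32, 0, 0, 0.0167, 1, 0.007, 0.0117, 0.335, 0, 0, 0.0167, 1, 0.007, 0.0117, 0.342, 0, 0, 0.0167, 1, 0.007, 0.0117, 0.347, 0, 0, 0.0167, 1, 0.007, 0.0117, 0.347, 0, 0, 0.0167, 1]'

```text
time: 2.42
ee_pos: [498.3, -7.5, 5.1]
ee_rot: [[0.986, -0.169, 0.0], [-0.169, -0.986, 0.0], [0.0, -0.0, -1.0]]
ft_force: [0.0, 0.2, 0.3]
grip_width: 85.3
finger_force: 0.0
```

>>> servo_tool --moves '[0, 0, 0, 0, 0, 0, -1, 0, 0, 0, 0, 0, 0, -1, 0, 0, 0, 0, 0, 0, -1, 0, 0, 0, 0, 0, 0, -1, 0, 0, 0, 0, 0, 0, -1, 0, 0, 0, 0, 0, 0, -1, 0, 0, 0, 0, 0, 0, -1, 0, 0, 0, 0, 0, 0, -1, 0, 0, 0, 0, 0, 0, -1, 0, 0, 0, 0, 0, 0, -1]' --force 50

```text
time: 3.25
ee_pos: [498.4, -7.4, 5.6]
ee_rot: [[0.986, -0.169, 0.001], [-0.169, -0.986, 0.0], [0.001, -0.0, -1.0]]
ft_force: [-1.0, 0.0, 5.0]
grip_width: 16.8
finger_force: 49.4
```

>>> servo_tool --moves '[0, 0, -0.01, 0, 0, 0, -1, 0, 0, -0.03, 0, 0, 0, -1, 0, 0, -0.06, 0, 0, 0, -1, 0, 0, -0.1, 0, 0, 0, -1, 0, 0, -0.14, 0, 0, 0, -1, 0, 0, -0.18, 0, 0, 0, -1, 0, 0, -0.22, 0, 0, 0, -1, 0, 0, -0.26, 0, 0, 0, -1, 0, 0, -0.285, 0, 0, 0, -1, 0, 0, -0.295, 0, 0, 0, -1, 0, 0, -0.3, 0, 0, 0, -1, 0, 0, -0.3, 0, 0, 0, -1]'

```text
time: 4.25
ee_pos: [497.9, -7.4, 185.1]
ee_rot: [[0.986, -0.169, 0.0], [-0.169, -0.986, 0.0], [-0.0, -0.0, -1.0]]
ft_force: [0.6, -0.0, -0.7]
grip_width: 16.8
finger_force: 48.8
```

```bash
python3 - <<'E'
from h import *
import cv2
s=readout.state();print(s["time"],np.round(s["ee_pos"],1),np.round(s["q"],2),s["grip_width"],s["finger_force"],np.round(s["ft_force"],2))
a=optics.get_image("wrist")[:,:,::-1];b=optics.get_image("side")[:,:,::-1]
p=np.hstack([cv2.resize(a,(400,300),interpolation=cv2.INTER_AREA),cv2.resize(b[60:240,170:410],(400,300),interpolation=cv2.INTER_CUBIC)])
cv2.imwrite("pics/lift.png",p)
E
```

```text
4.25 [497.9  -7.4 185.1] [-0.15  0.36  0.16  1.9  -0.07  0.89 -1.7 ] 16.759100643439798 48.771657943725586 [ 0.57 -0.03 -0.75]
```

View pics/lift.png

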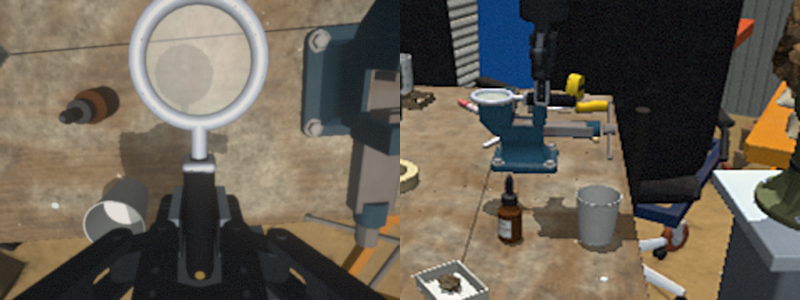

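The lens is held level and aligned with the tool: the ring is at (199,62) in the wrist panel and horizontal in the side panel. Now I'll carry it high over the row to a spot beside the brown tray for a check look.

>>> servo_tool --moves '[0.002, -0.018, 0, 0, 0, -0.02, -1, 0.006, -0.055, 0, 0, 0, -0.055, -1, 0.012, -0.109, 0, 0, 0, -0.093, -1, 0.019, -0.17, 0, 0, 0, -0.131, -1, 0.026, -0.231, 0, 0, 0, -0.169, -1, 0.033, -0.298, 0, 0, 0, -0.207, -1, 0.041, -0.365, 0, 0, 0, -0.245, -1, 0.048, -0.432, 0, 0, 0, -0.283, -1, 0.056, -0.498, 0, 0, 0, -0.321, -1, 0.062, -0.553, 0, 0, 0, -0.359, -1, 0.066, -0.59, 0, 0, 0, -0.397, -1, 0.068, -0.608, 0, 0, 0, -0.435, -1]'

```text
time: 5.35
ee_pos: [598.9, 349.5, 182.5]
ee_rot: [[0.357, 0.934, -0.003], [0.934, -0.357, 0.001], [-0.0, -0.004, -1.0]]
ft_force: [-0.9, 0.5, -0.3]
grip_width: 16.4
finger_force: 48.8
```

>>> servo_tool --moves '[0, 0, 0, 0, 0, -0.038, -1, 0, 0, 0, 0, 0, -0.076, -1, 0, 0, 0, 0, 0, -0.114, -1, 0, 0, 0, 0, 0, -0.15, -1, 0, 0, 0, 0, 0, -0.18, -1, 0, 0, 0, 0, 0, -0.203, -1, 0, 0, 0, 0, 0, -0.203, -1, 0, 0, 0, 0, 0, -0.203, -1]'

```text
time: 6.02
ee_pos: [599.8, 344.7, 183.5]
ee_rot: [[-0.258, 0.966, -0.002], [0.966, 0.258, -0.001], [-0.0, -0.003, -1.0]]
ft_force: [0.2, -0.2, -1.1]
grip_width: 16.5
finger_force: 48.8
```

```bash
python3 - <<'E'
from h import *
import cv2
s=readout.state();print(s["time"],np.round(s["ee_pos"],1),np.round(s["ee_rot"],3).tolist(),np.round(s["q"],2),s["grip_width"],s["finger_force"])
cv2.imwrite("pics/w2.png",cv2.resize(optics.get_image("wrist")[:,:,::-1],(800,600),interpolation=cv2.INTER_CUBIC))
E
```

```text
6.0167 [599.8 344.7 183.5] [[-0.258, 0.966, -0.002], [0.966, 0.258, -0.001], [-0.0, -0.003, -1.0]] [-0.34  0.67 -0.4   1.37  0.26  1.17 -0.51] 16.45703453502446 48.80817174911499
```

View pics/w2.png

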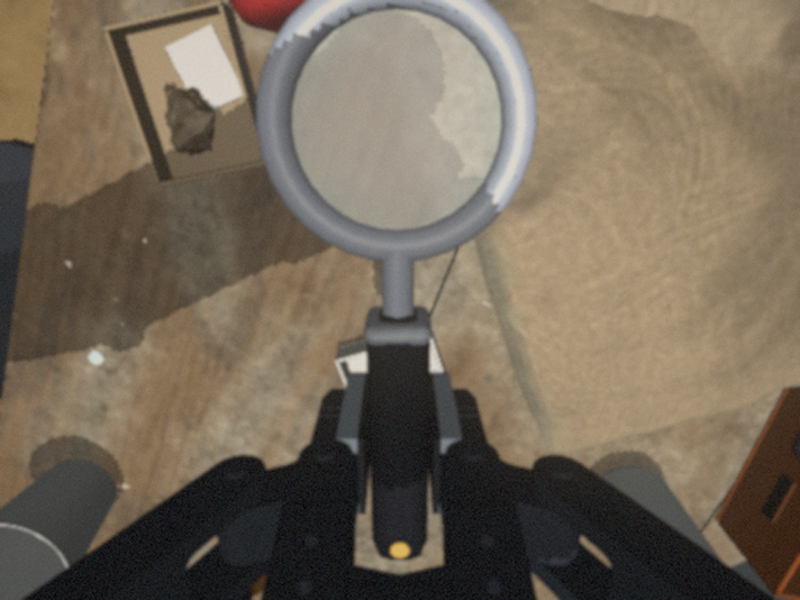

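Wrist view: the tray's rim corners are at (106,30), (221,3) and (160,183), with the fourth hidden behind the ring. The ring's centre is at (397,120).

```bash
python3 - <<'E'
from h import *
g=lambda x,y,z:ray("wrist",x/1.5625,y/1.5625,z)
A,B,C=g(106,30,23),g(221,3,23),g(160,183,23)
print(A,B,C,"centre",(B+C)/2,np.linalg.norm(A-B),np.linalg.norm(A-C),"long",np.degrees(np.arctan2(*(A-C)[1::-1])))
p=np.array(readout.state()["ee_pos"]);Rt=np.array(readout.state()["ee_rot"])
L=g(397,120,p[2]+4.5);print("lens",L,"in tool",Rt.T@(L-p),"width",np.linalg.norm(g(292,120,188)-g(502,120,188)))
l,b=g(397,335,193),g(399,550,193);print("handle dir",np.degrees(np.arctan2(*(L-b)[1::-1])),"tool",np.degrees(np.arctan2(Rt[1,0],Rt[0,0])))
tr=np.array([462,404.5,23])
E
```

```text
[418.1 423.9  23. ] [474.8 452.   23. ] [454.6 351.3  23. ] centre [464.7  401.65  23.  ] 63.28111882702454 81.25890720407206 long 116.69118367450425
lens [578.1 421.9 188.4] in tool [80.09073948 -1.20849019 -4.54714464] width 53.19445459820034
handle dir 105.1273607495643 tool 104.93374018465008
```

>>> servo_tool --moves '[0.002, -0.015, 0, 0, 0, -0.01, -1, 0.006, -0.045, 0, 0, 0, -0.025, -1, 0.011, -0.08, 0.01, 0, 0, -0.045, -1, 0.016, -0.115, 0.03, 0, 0, -0.06, -1, 0.02, -0.145, 0.06, 0, 0, -0.067, -1, 0.0218, -0.16, 0.085, 0, 0, -0.067, -1, 0.0218, -0.165, 0.105, 0, 0, -0.067, -1, 0.0218, -0.165, 0.12, 0, 0, -0.067, -1, 0.0218, -0.165, 0.1225, 0, 0, -0.067, -1, 0.0218, -0.165, 0.1225, 0, 0, -0.067, -1, 0.0218, -0.165, 0.1225, 0, 0, -0.067, -1]'

```text
time: 6.98
ee_pos: [501.8, 332.3, 112.0]
ee_rot: [[-0.455, 0.89, 0.001], [0.89, 0.455, 0.001], [0.0, 0.001, -1.0]]
ft_force: [-0.3, 0.2, -0.3]
grip_width: 16.7
finger_force: 48.9
```

```bash
python3 - <<'E'
from h import *
import cv2
s=readout.state();print(s["time"],np.round(s["ee_pos"],1),np.round(s["ee_rot"],3).tolist(),s["grip_width"],s["finger_force"])
a=optics.get_image("scene")[:,:,::-1];b=optics.get_image("side")[:,:,::-1];w=optics.get_image("wrist")[:,:,::-1]
r=lambda i:cv2.resize(i,(400,300),interpolation=cv2.INTER_CUBIC)
cv2.imwrite("pics/over.png",np.vstack([np.hstack([r(a[180:300,120:280]),r(b[200:320,210:370])]),np.hstack([r(w),r(b)])]))
E
```

```text
6.9833 [501.8 332.3 112. ] [[-0.455, 0.89, 0.001], [0.89, 0.455, 0.001], [0.0, 0.001, -1.0]] 16.69205449948589 48.91841411590576
```

View pics/over.png

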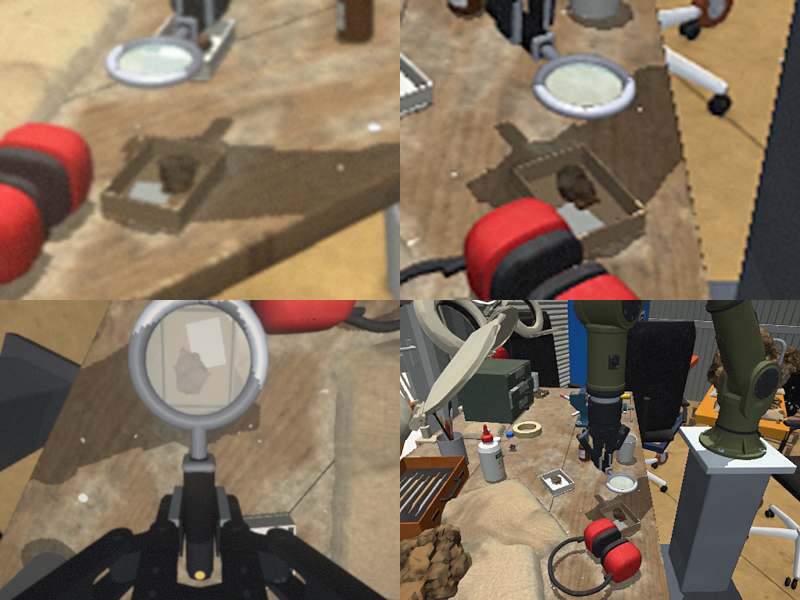

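The lens is centred and aligned over the tray: in the wrist panel the tray walls sit at about x=157 and 240, either side of the ring's centre at 198. Descending now.

>>> servo_tool --moves '[0, -0.002, 0.01, 0, 0, 0, -1, 0, -0.002, 0.03, 0, 0, 0, -1, 0, -0.002, 0.055, 0, 0, 0, -1, 0, -0.002, 0.075, 0, 0, 0, -1, 0, -0.002, 0.09, 0, 0, 0, -1, 0, -0.002, 0.1, 0, 0, 0, -1, 0, -0.002, 0.105, 0, 0, 0, -1, 0, -0.002, 0.106, 0, 0, 0, -1, 0, -0.002, 0.106, 0, 0, 0, -1, 0, -0.002, 0.106, 0, 0, 0, -1, 0, -0.002, 0.106, 0, 0, 0, -1, 0, -0.002, 0.106, 0, 0, 0, -1]'

```text
time: 8.13
ee_pos: [500.3, 331.6, 48.5]
ee_rot: [[-0.456, 0.89, 0.001], [0.89, 0.456, 0.0], [0.0, 0.001, -1.0]]
ft_force: [-0.0, -0.0, -1.1]
grip_width: 16.7
finger_force: 48.9
```

```bash
python3 - <<'E'
from h import *
import cv2
s=readout.state();print(s["time"],np.round(s["ee_pos"],1),np.round(s["ee_rot"],3).tolist(),s["grip_width"],s["finger_force"],np.round(s["ft_force"],2),np.abs(s["joint_vel"]).max())
a=optics.get_image("scene")[:,:,::-1];b=optics.get_image("side")[:,:,::-1];w=optics.get_image("wrist")[:,:,::-1]
r=lambda i:cv2.resize(i,(400,300),interpolation=cv2.INTER_CUBIC)
cv2.imwrite("pics/end.png",np.vstack([np.hstack([r(a[200:290,140:260]),r(b[220:310,230:350])]),np.hstack([r(w),r(w[0:150,150:350])])]))
E
```

```text
8.1333 [500.3 331.6  48.5] [[-0.456, 0.89, 0.001], [0.89, 0.456, 0.0], [0.0, 0.001, -1.0]] 16.67190533191609 48.917028307914734 [-0.03 -0.02 -1.1 ] 0.0024687730811231395
```

View pics/end.png

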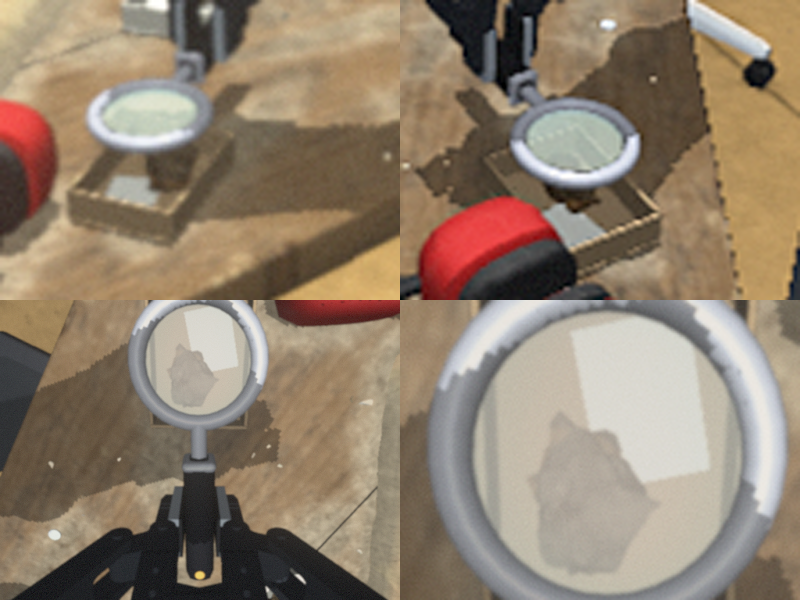

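Wrist view: the tray's near corners are at (153,427) and (247,427) in the mosaic, symmetric about the lens, and the lens is clear of everything. One numeric check of the centring, then hand in if it agrees.

```bash
python3 - <<'E'
from h import *
from plant import ticket
g=lambda x,y,z:ray("wrist",x*1.28,(y-300)*1.28,z)
a,b=g(153,427,23),g(247,427,23);s=readout.state();R=np.array(s["ee_rot"])
tc=(a+b)/2+42.5*R[:,0];L=np.array(s["ee_pos"])+R@[81,-1,-4.5];e=R.T@(L-tc)
print(a,b,np.linalg.norm(a-b),tc,L,"err tool",e)
if np.hypot(e[0],e[1])<7: print(ticket.finish_job())
E
```

```text
[454.5 350.3  23. ] [510.3 378.8  23. ] 62.65692300137313 [463.01028634 402.36916184  23.00130301] [462.3414704  403.09787916  52.7385707 ] err tool [  0.95450296  -0.25123961 -29.73733741]
the job is handed in; nothing more can be done
None
```

The job is handed in: the arm is at rest holding the lens level over the brown tray, by my measurements about 1 mm off centre, in line with its long sides and about 30 mm above the rim; the judge gave no verdict.

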